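# Hang up the instrument basket and snap the soaking pot shut

## Robot

A 6-joint arm with a two-finger parallel gripper is mounted at the origin on the work surface. World frame = base frame: x ahead of the robot, y to its left, z up, the work surface at z = 0. Lengths are in m, angles in degrees, forces in N, time in s.
With the tool pointing down it reaches from about 0.25 to 0.725 m from the base axis. Payload 9.7 kg.
Tool frame: the origin (TCP) lies at the very end of the fingers, on their centre line; the grasp point (between the pads) lies 19 mm behind it; z points along the fingers, y is the line along which they close (so a half turn about z gives the same grasp; the last joint's range is limited). The gripper opens to 85 mm and grips with 20 to 120 N. Pads are 22 mm wide; open, the fingers measure 114 mm over their backs; the gripper's body (76 mm by 85 mm) begins 54 mm behind the grasp point. The pads swing forward as they close: fully open they stand 13 mm farther back than shut.
Start: joints at [72.651, 4.979, 10.078, 95.1, 0, 90], TCP at [0.164, 0.525, 0.211] pointing down, gripper open.
Joint ranges: [-179.16, 179.16], [-48.56, 103.87], [-65.8, 70.77], [-126.05, 130.52], [-82.76, 87.17], [-180, 180]. Speed limits (degrees/s): [127.2, 127.2, 147.25, 180, 180, 180].

## Interface

Orientations are given as [roll, pitch, yaw] about the fixed x, y, z axes, in that order (R = Rz(yaw) Ry(pitch) Rx(roll)).
In Python, from workcell import bot gives the robot as it stands.
- The arm moves only by the tool step_arm, never from a script. Its argument "targets" is a list of rows, each a list of 3 entries, a list of its own where there are three numbers: the opening, from 0 (shut) to 1 (fully open), then the shift along the world's x, y, z in mm, then the turn, a rotation vector about the world's x, y, z in rad. In form: [[grip, [tx, ty, tz], [wx, wy, wz]], ...]. A call has 1 to 8 rows; each row is the pose to reach, as a shift and turn from the pose commanded when the call began; what a row does not reach only later rows make up. A row lasts 1/10 s, in which the tool goes at most 50 mm and 8.59 degrees, less where a joint would pass 70% of its speed; a pose out of reach is approached as far as the arm can. A call with a gripper value outside its range is refused whole. The fingers move at their own pace and stop on an object; "force" is the grip in N (left out, the last holds). Time passes only in rows, so rows that repeat a pose let the fingers close. It gives the time, the measured TCP pose, the force, the opening and the grip force at its end, in the units of the state.
- bot.get_obs(): the state, without advancing time (a new reading comes with each control period).
- bot.camera(name): name is "scene" or "top"; returns (picture, depth): 480x640x3 uint8, red, green, blue; 480x640 float32, m along the optical axis (not along the pixel's ray), 0 where there is no reading.
- bot.camera_params(name): a dict with "K" (3x3 intrinsics, pixels), "k1" (the pictures are not rectified: a ray, as slopes to the right and down, at radius r is drawn at 1 + k1 r^2 times it, then the intrinsics apply), "R" (3x3) and "t" (3): a world point X has camera coordinates R X + t. Camera axes: x right, y down, z forward; pixel columns grow to the right and rows downward; lengths in m; the calibration is good to about 2 mm. A picture is of the moment at which its call begins. camera_params takes no time and is no camera call.
- bot.job_done(): hands the job in; it is judged then, once.
The state is a dict: "time": time; "q": joint angles; "qd": joint speeds; "joint_efforts": joint torques, N m; "ee_pos": TCP position; "tcp_rot": TCP orientation; "wrist_force": force on the tool from outside, world axes, zero at the start; "torque": the same for the moment, N m; "opening": finger opening in m; "grasp_force": force on a finger pad.
Only numpy, scipy, OpenCV 4.12 (cv2) and the standard library are available. Lean on these libraries where they do the work, as an engineer would, in place of code of your own. Each camera call takes 0.05 s, during which the arm holds its last target. There are 200 camera calls.

## Task

Take the instrument basket out of the soaking pot and leave it hanging still by its handle across both prongs of the drain stand's hook. Then put the cover on the pot and press it down until all three catches snap over its edge and it sits fully home, leaving the bottles, boxes and dish around where they are. Finish while holding it down: the gripper keeps pressing firmly on the cover and does not let go.

Things in the scene. Friction and masses are not known exactly. Their poses are not given: they have to be found in the camera images.
- pot: Round white plastic soaking pot, fixed to the counter, empty (sizes in mm): outside diameter 110 at the foot, 114 at the rim, 60 high, inside diameter 104 at the rim, floor 5 thick. Origin: centre of the underside, z up. Three slim catch posts, 86 high, stand round it, outer faces 77 from its axis, one at the pot's +x, the others at 120 degrees either side.
- pot_rim (a point): Centre of the pot's mouth, at rim height (60 mm above the counter); axes as the pot's.
- catch0 (a joint): Spring catch in the post at the pot's +x: a round nose (radius 6 mm, centre 14.5 mm above the rim) reaching in to 58 mm from the pot's axis. Value: how far it is pushed outward, m; 0 = sprung in, at rest. It takes about 2 N to start and 1.4 N more per mm.
- catch1 (a joint): Same catch, in the post 120 degrees anticlockwise (from above) from catch0. The cover's tapered edge pushes the three noses out by about 2.5 mm on its way down (about 11 N of push in all while moving); once its top edge is below them they spring back to 0 over it, and the push needed suddenly drops.
- catch2 (a joint): Same catch, in the post 240 degrees anticlockwise from catch0.
- cover: White plastic snap cover, 120 g, at the start knob up on the counter (mm). Origin: centre of the plug's underside, z up. Plug 99 across, 20 tall, tapered foot; plate from 20 to 29 above the origin, 115 across below, 121 at its top; round knob 26 across, from 29 to 55. The plug enters the pot's mouth, the plate rests on the rim: home, the origin is 20 below pot_rim, on its axis. Any yaw fits.
- cover_knob (a point): Centre of the top of the cover's knob, 55 mm above the cover's origin.
- basket: Steel instrument basket, 150 g, at the start standing in the pot (mm). Tray 44 (x) by 80 (y) by 36 high; over it a square bail handle of 8 thick round bar in its y-z plane: legs at y = +-42, crossbar along y, its centre 110 above the origin. The window between tray rim and crossbar is 70 high and 76 wide. Origin: centre of the underside, z up.
- basket_grip (a point): Middle of the bail's crossbar, 110 mm above the basket's origin: centre of a black grip block 12 (x) by 30 (y) by 12 (z) mm.
- stand: Steel drain stand, fixed (mm). Base plate 130 by 110 by 12, x = -40 to 90; post 14 across, 208 high, at x = 78. From its top two parallel prongs, 6 thick, at y = +-26 run to -x, sloping down to a dip above the origin, then up to tips at x = -24. The hook opens to the stand's -x, roughly towards the robot. Origin: at counter height under the dip, z up.
- hook_dip (a point): Point midway between the prongs at their dip, level with the prongs' tops there, 190 mm above the counter; the tips are 18 mm higher, the rear end 15 mm. Axes as the stand's. A hung basket's crossbar lies along the stand's y, its centre about 4 to 6 mm above this point, with the grip block in the 46 mm gap between the prongs.
- pills_a: Bystander: small white pill jar, 42 mm across, 75 mm high. Origin: centre of the underside. Leave it alone.
- pills_b: Bystander: white pill jar, 48 mm across, 85 mm high. Origin: centre of the underside. Leave it alone.
- amber: Bystander: amber bottle, 54 mm across, 120 mm high. Origin: centre of the underside. Leave it alone.
- carton_a: Bystander: flat paper carton 50 x 110 x 35 mm high. Origin: centre of the underside. Leave it alone.
- carton_b: Bystander: small cardboard box 60 x 45 x 40 mm high. Origin: centre of the underside. Leave it alone.
- dish: Bystander: white ceramic dish, 90 mm across, 35 mm high. Origin: centre of the underside. Leave it alone.
- canister: Bystander: can, 64 mm across, 80 mm high. Origin: centre of the underside. Leave it alone.
Things that resemble listed ones, but are neither listed nor needed, are in the scene too. Leave any brown look-alike of the stand alone. What is shaped like the basket but green is not meant.

How it is judged (in metres and radians):
On the way, in this order (a step that is already met when the one before it is completed fails the run):
1. the basket hangs by its handle on the stand's two prongs, released and still (contact force between basket and stand above 0.4 N and contact force between the fingers and basket below 0.1 N and contact force between basket and pot below 0.1 N and contact force between basket and cover below 0.1 N and distance between basket_grip and hook_dip below 0.03 m and height (world z) of basket above 0.05 m and angle between basket's own z axis and vertical below 0.25 rad and linear speed of basket below 0.1 m/s), for 0.3 s.
2. the cover is fully home on the pot with all three catches sprung back over its edge (z of cover in the frame of pot_rim below -0.0175 m and horizontal distance between cover and pot_rim below 0.005 m and angle between cover's own z axis and vertical below 0.06 rad and value of joint each of catch0, catch1, catch2 below 0.0012 m), for 0.2 s.
At the end, for the whole second after the job is handed in: Basket hangs still on the hook (bar within 30 mm of the dip, tilt under 0.25 rad), touching nothing else; cover home (within 2.5 mm of the rim, 5 mm of centre, 0.06 rad of level), catches back within 1.2 mm; fingers still pressing: over 3 N on the cover, over 4 N from cover to pot (all of step 1 and all of step 2 and contact force between cover and pot above 4 N and contact force between the fingers and cover above 3 N); the arm keeps its last pose, push and grip.
It fails at once if a bystander is shifted by more than 30 mm or knocked over (distance of any of pills_a, pills_b, amber, carton_a, carton_b, dish, canister from where it was at the start of the episode above 0.03 m or angle between any of pills_a, pills_b, amber, carton_a, carton_b, dish, canister's own z axis and vertical above 0.5 rad).
It also fails if it takes over 72 s, if anything falls off the work surface, if the arm or the gripper's body presses on something with over 40 N, if the wrist force passes 120 N, or if a joint passes its speed limit or range.

## Working session

There is one attempt and no reset: what is moved stays moved. The work goes in short steps, Python scripts to look and compute and a tool call to move; the robot and the scene stay as the last step left them, time stands still between calls to the robot, and variables do not carry over. Pictures are saved under pics/ and viewed, at most 10 in all, crops included, and the job is handed in when it is done.

Besides the shell and the picture viewer there is one more tool, called in YAML: its name, and indented under it one key for each argument. step_arm: Moves the arm, as the interface text tells. Its arguments: {"type":"object","properties":{"targets":{"type":"array","items":{"type":"array"}},"force":{"type":"number"}},"required":["targets"]}

```bash
mkdir -p pics; cat > h.py <<'E'
import numpy as np, cv2
from workcell import bot
def grab(n):
    im,d=bot.camera(n); np.savez('%s.npz'%n,im=im,d=d); return im,d
def load(n):
    z=np.load('%s.npz'%n); return z['im'],z['d']
def cloud(n,d):
    p=bot.camera_params(n); K=np.array(p['K'],float); R=np.array(p['R']); t=np.array(p['t'])
    v,u=np.mgrid[0:480,0:640]
    x=np.stack([u,v],-1).reshape(-1,1,2).astype(float)
    r=cv2.undistortPoints(x,K,np.array([p['k1'],0,0,0,0.]),None,None,None,(3,100,1e-10)) if 0 else cv2.undistortPoints(x,K,np.array([p['k1'],0,0,0,0.]))
    r=r.reshape(480,640,2)
    c=np.dstack([r*d[...,None],d])
    return (c-t)@R
E
python3 - <<'E'
from h import *
for n in('scene','top'):
    im,d=grab(n); cv2.imwrite('pics/%s0.png'%n,im[...,::-1])
    p=bot.camera_params(n);print(n,p['K'],p['k1'],-np.array(p['R']).T@p['t'])
o=bot.get_obs();print(o)
E
```

```text
scene [[533.89121392   0.         315.87732037]
 [  0.         533.89121392 250.17283603]
 [  0.           0.           1.        ]] -0.12847241551084565 [ 1.20425393 -0.29414314  0.79323913]
top [[452.91840726   0.         315.56087757]
 [  0.         452.91840726 236.83911037]
 [  0.           0.           1.        ]] -0.0010122326511746156 [ 0.27380348 -0.00897895  1.24954515]
{'time': 0.1, 'q': array([7.26501704e+01, 5.00886722e+00, 1.00394652e+01, 9.50997607e+01,
       1.25668582e-03, 9.00012935e+01]), 'qd': array([ 0.02284066, -0.08575246,  0.16394926,  0.02422389,  0.01769842,
       -0.06888826]), 'joint_efforts': array([-9.51682637e-05, -5.21562052e+01,  4.65654230e+01,  1.59811793e-02,
       -3.49629113e-05,  3.18547927e-05]), 'ee_pos': array([0.16393835, 0.52476014, 0.20994939]), 'tcp_rot': array([-1.79930837e+02, -1.25512348e-03,  1.62648875e+02]), 'wrist_force': array([-0.02494126, -0.81120752,  0.32804345]), 'torque': array([-0.01089956,  0.01175161, -0.01549597]), 'grasp_force': 0.0, 'opening': 0.08541288057223523}
```

View pics/scene0.png

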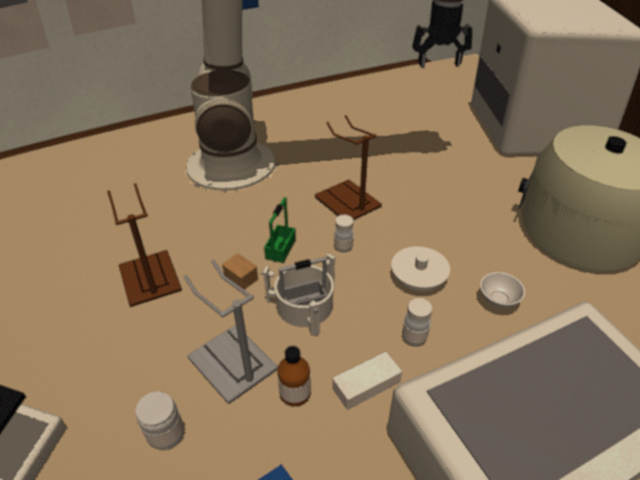

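View pics/top0.png

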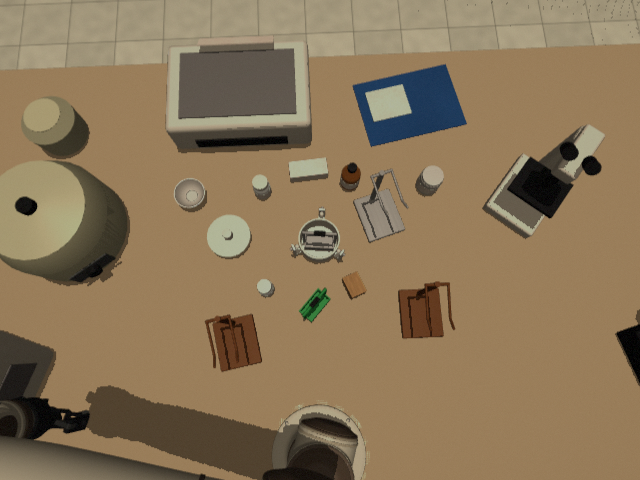

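The steel stand is at about (380,205) in the top view, the pot with its basket at (320,240) and the cover at (229,237). The green and brown objects are the decoys. Next I'll measure with depth.

```bash
cat >> h.py <<'E'
def circ(P):
    A=np.c_[2*P,np.ones(len(P))]; s=np.linalg.lstsq(A,(P**2).sum(1),rcond=None)[0]
    return s[:2],np.sqrt(s[2]+s[0]**2+s[1]**2)
E
python3 - <<'E'
from h import *
W={}
for n in('top','scene'):
    im,d=load(n); P=cloud(n,d); ok=d>0; W[n]=(im,P,ok)
im,P,ok=W['top']
print('table z',np.median(P[300:330,150:190,2]), (~ok).mean())
Ps=W['scene'][1]; print('table scene z',np.median(Ps[100:130,300:330,2]))
def box(a,b,z0,z1,n):
    im,P,ok=W[n]; m=ok&(P[...,2]>z0)&(P[...,2]<z1)&(P[...,0]>a[0])&(P[...,0]<b[0])&(P[...,1]>a[1])&(P[...,1]<b[1]); return P[m],im[m]
print('pot px',P[240,320],'cover',P[237,229],'stand',P[215,380])
c=P[237,229]
for n in W:
    k,_=box(c[:2]-.09,c[:2]+.09,.045,.065,n); print(n,'knob',len(k),k.mean(0),np.ptp(k,0))
    k,_=box(c[:2]-.09,c[:2]+.09,.022,.034,n); print(n,'plate',len(k),np.median(k,0),(k.min(0)+k.max(0))/2,np.ptp(k,0))
p=P[240,320]
for n in W:
    k,_=box(p[:2]-.08,p[:2]+.08,.056,.064,n); print(n,'rim',len(k),circ(k[:,:2]),(k.min(0)+k.max(0))/2)
    k,_=box(p[:2]-.12,p[:2]+.12,.075,.092,n)
    q=k[np.linalg.norm(k[:,:2]-p[:2],axis=1)>.05]; 
    if len(q):
        _,l,cc=cv2.kmeans(q.astype(np.float32),3,None,(3,50,1e-5),5,2); print(n,'posts',cc.round(4).tolist(),np.bincount(l[:,0]))
    k,i=box(p[:2]-.06,p[:2]+.06,.095,.14,n); print(n,'bail',len(k),np.median(k,0),k.min(0),k.max(0))
    b=k[i.max(1)<40]; print('  black',len(b),b.mean(0) if len(b) else 0,np.ptp(b,0) if len(b) else 0)
    if len(k)>5:
        w,v=np.linalg.eigh(np.cov(k[:,:2].T)); print('  dir',np.degrees(np.arctan2(v[1,1],v[0,1])), w**.5)
for n,(x0,x1,y0,y1) in {'top':(270,430,150,270),'scene':(180,340,190,400)}.items():
    im=W[n][0]; s=800/(x1-x0) if n=='top' else 600/(y1-y0)
    cv2.imwrite('pics/%s_c.png'%n,cv2.resize(im[y0:y1,x0:x1,::-1],None,fx=s if n=='top' else 2.85,fy=s if n=='top' else 2.85,interpolation=2))
for n in W:
    k,i=box((.4,-.4),(.75,-.03),.15,.25,n); print(n,len(k),k.min(0),k.max(0)); print(k[::max(1,len(k)//25)].round(3).tolist())
E
```

```text
table z -0.001672934521571993 0.003929036458333333
table scene z -0.00010605776408900366
pot px [ 0.55652062 -0.03005402  0.01131203] cover [ 0.27380348 -0.00897895  1.24954515] stand [ 0.6207321  -0.20322589  0.0142968 ]
top knob 3 [0.34321895 0.02190552 0.05394438] [0.00076471 0.00516002 0.01351895]
top plate 22 [3.48528537e-01 6.80805795e-05 3.26396209e-02] [0.34865276 0.00712485 0.02840669] [0.03002774 0.05584127 0.01110717]
scene knob 28 [0.34781446 0.02162794 0.05494663] [0.00670842 0.00748922 0.01910881]
scene plate 83 [0.34705226 0.01299785 0.02901471] [0.34722477 0.01180912 0.02801572] [0.02596393 0.04865668 0.01190601]
top rim 203 (array([ 0.55169689, -0.025923  ]), np.float64(0.05417987876998115)) [ 0.55188258 -0.02120285  0.05998075]
top posts [[0.623199999332428, -0.03660000115633011, 0.08139999955892563], [0.5076000094413757, -0.08100000023841858, 0.08070000261068344], [0.5259000062942505, 0.04149999842047691, 0.08049999922513962]] [34 38 37]
top bail 140 [ 0.55212089 -0.02656252  0.11754323] [ 0.54473098 -0.07066213  0.09897397] [0.55923603 0.01761265 0.12637405]
  bla
[... 1424 characters left out ...]
e 1009 [ 0.40002583 -0.31902978  0.15008873] [ 0.68644001 -0.15625022  0.21143348]
[[0.401, -0.269, 0.207], [0.401, -0.287, 0.195], [0.4, -0.297, 0.182], [0.401, -0.296, 0.165], [0.572, -0.188, 0.207], [0.585, -0.183, 0.196], [0.587, -0.238, 0.206], [0.609, -0.175, 0.192], [0.618, -0.177, 0.192], [0.602, -0.236, 0.194], [0.645, -0.168, 0.198], [0.659, -0.163, 0.203], [0.666, -0.165, 0.204], [0.672, -0.159, 0.202], [0.674, -0.18, 0.21], [0.673, -0.19, 0.209], [0.674, -0.191, 0.206], [0.681, -0.186, 0.206], [0.681, -0.196, 0.207], [0.674, -0.213, 0.204], [0.682, -0.189, 0.197], [0.679, -0.189, 0.19], [0.678, -0.188, 0.182], [0.68, -0.185, 0.173], [0.679, -0.179, 0.159], [0.681, -0.189, 0.155]]
```

```bash
python3 - <<'E'
from h import *
from scipy.optimize import least_squares
for n in('top','scene'):
    im,d=load(n); P=cloud(n,d); ok=d>0
    def box(x0,x1,y0,y1,z0,z1): return P[ok&(P[...,0]>x0)&(P[...,0]<x1)&(P[...,1]>y0)&(P[...,1]<y1)&(P[...,2]>z0)&(P[...,2]<z1)]
    k=box(.54,.66,-.26,-.14,.18,.22)
    def f(v):
        c,s=np.cos(v[2]),np.sin(v[2]); e=k[:,:2]-v[:2]; x=e@[c,s]; y=e@[-s,c]
        zt=np.interp(x,[-24,0,78] if 0 else [-.024,0,.078],[.208,.19,.205])
        r=abs(y)-.026
        return np.r_[r/ .003,(k[:,2]-zt+.001)/.003]
    r=least_squares(f,[.61,-.205,.29],loss='soft_l1'); print(n,'stand',r.x[:2],np.degrees(r.x[2]),len(k),np.sqrt(np.median(r.fun**2))*3)
    c,s=np.cos(r.x[2]),np.sin(r.x[2]); e=k[:,:2]-r.x[:2]; x=e@[c,s]; y=e@[-s,c]
    for b in np.arange(-.035,.06,.01):
        m=(x>b)&(x<b+.01); print('   %.3f'%b, m.sum(), np.median(k[m,2]).round(4) if m.any() else '',np.median(y[m&(y>0)]).round(4),np.median(y[m&(y<0)]).round(4))
    k=box(.65,.72,-.21,-.16,.05,.19); print('post',len(k),k[:,:2].mean(0))
    c=P[228 if n=='top' else 262, 229 if n=='top' else 420]
    k=box(.45,.68,.13,.32,.048,.062); print('knob',len(k),(k.min(0)+k.max(0))/2,np.ptp(k,0),np.median(k,0))
    k=box(.45,.68,.13,.32,.024,.034); print('plate',len(k),(k.min(0)+k.max(0))/2,np.ptp(k,0)); 
    h=cv2.convexHull(k[:,:2].astype(np.float32))[:,0]; print(circ(h.astype(float)))
for n,(x0,x1,y0,y1) in {'top':(200,440,150,330)}.items():
    im=load(n)[0]; cv2.imwrite('pics/top_c.png',cv2.resize(im[y0:y1,x0:x1,::-1],None,fx=10/3,fy=10/3,interpolation=2))
E
```

```text
top stand [ 0.60103593 -0.2071651 ] 16.603927342520006 176 1.5662924684844468
   -0.035 5 0.2051 0.0263 -0.0258
   -0.025 18 0.2027 0.0265 -0.0261
   -0.015 18 0.1951 0.0265 -0.0254
   -0.005 17 0.1892 0.0267 -0.0252
   0.005 23 0.1899 0.0257 -0.0259
   0.015 20 0.1917 0.026 -0.0258
   0.025 20 0.1926 0.0259 -0.0259
   0.035 21 0.196 0.0266 -0.0252
   0.045 19 0.1977 0.0254 -0.0257
   0.055 10 0.1995 0.0262 nan
post 79 [ 0.67100308 -0.18321618]
knob 71 [0.57840523 0.22397173 0.05521477] [0.02409074 0.02469905 0.01283255] [0.57849849 0.22427375 0.05338211]
plate 1262 [0.59846669 0.24111606 0.02898354] [0.15946929 0.15052434 0.00993779]
(array([0.60278527, 0.24646318]), np.float64(0.08162423520770763))
scene stand [ 0.600759  -0.2076507] 16.60507904844016 371 1.3484676367511148
   -0.035 6 0.2067 0.0263 -0.0244
   -0.025 60 0.2039 0.026 -0.0265
   -0.015 56 0.1966 0.0258 -0.0261
   -0.005 48 0.1907 0.026 -0.0261
   0.005 34 0.192 0.0252 -0.0264
   0.015 35 0.1937 0.0255 -0.0264
   0.025 33 0.1954 0.026 -0.0256
   0.035 34 0.197 0.0251 -0.0259
   0.045 36 0.1994 0.0259 -0.0256
   0.055 19 0.2011 0.026 nan
post 497 [ 0.67960501 -0.18533734]
knob 111 [0.57963817 0.22393079 0.05294192] [0.02556413 0.02696321 0.00984607] [0.58190058 0.22348504 0.05426434]
plate 1716 [0.59843524 0.24090938 0.02897316] [0.1625875  0.15624272 0.00992304]
(array([0.60141936, 0.252174  ]), np.float64(0.0863697673234015))
  return _methods._mean(a, axis=axis, dtype=dtype,
  ret = ret.dtype.type(ret / rcount)
```

View pics/top_c.png

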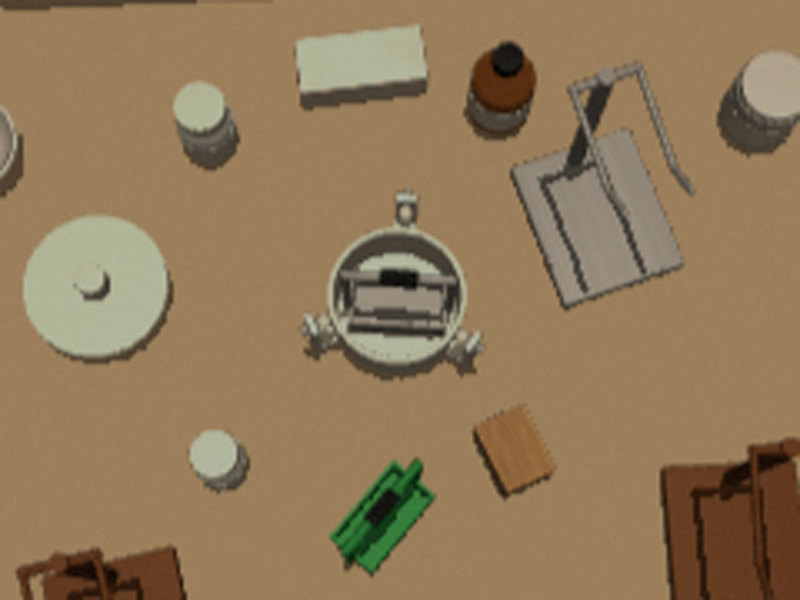

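The crop shows the grip block at about (400,278), the stand's prongs at (600,150) and (665,130), and the cover knob at (92,283). The measured points agree with the given sizes:

| Item | Position (m) | Direction |
|---|---|---|
| Stand dip | (0.601, -0.207) | yaw 16.6° |
| Basket grip | (0.553, -0.027) | bar at 84° |
| Cover knob | (0.580, 0.224) | – |

First I'll move above the basket, passing high over the brown stand.

step_arm:
  targets:
    - [1, [0, 0, 45], [0, 0, 0]]
    - [1, [25, -35, 70], [0, 0, -0.13]]
    - [1, [50, -72, 70], [0, 0, -0.26]]
    - [1, [75, -108, 70], [0, 0, -0.39]]
    - [1, [100, -144, 70], [0, 0, -0.52]]
    - [1, [125, -180, 70], [0, 0, -0.65]]
    - [1, [150, -216, 70], [0, 0, -0.78]]
    - [1, [175, -252, 70], [0, 0, -0.91]]

```text
time: 0.9
ee_pos: [0.3396, 0.2714, 0.2804]
tcp_rot: [-180.0, 0.0, 110.2]
wrist_force: [1.0, 0.2, 0.6]
opening: 0.0855
grasp_force: 0.0
```

step_arm:
  targets:
    - [1, [26, -38, 0], [0, 0, -0.12]]
    - [1, [52, -76, 0], [0, 0, -0.24]]
    - [1, [78, -112, 0], [0, 0, -0.36]]
    - [1, [104, -150, 0], [0, 0, -0.46]]
    - [1, [130, -188, 0], [0, 0, -0.46]]
    - [1, [156, -225, 0], [0, 0, -0.46]]
    - [1, [182, -262, 0], [0, 0, -0.46]]
    - [1, [214, -300, 0], [0, 0, -0.46]]

```text
time: 1.7
ee_pos: [0.5534, -0.0288, 0.2807]
tcp_rot: [180.0, -0.0, 84.1]
wrist_force: [0.5, 1.3, 0.8]
opening: 0.0853
grasp_force: 0.0
```

step_arm:
  targets:
    - [1, [0, 0, 0], [0, 0, 0]]
    - [1, [0, 0, 0], [0, 0, 0]]

```text
time: 1.9
ee_pos: [0.5532, -0.0279, 0.2793]
tcp_rot: [-179.9, -0.0, 84.0]
wrist_force: [-0.5, 0.1, 0.3]
opening: 0.0856
grasp_force: 0.0
```

step_arm:
  targets:
    - [1, [0, 1, -40], [0, 0, 0]]
    - [1, [0, 1, -80], [0, 0, 0]]
    - [1, [0, 1, -120], [0, 0, 0]]
    - [1, [0, 1, -150], [0, 0, 0]]
    - [1, [0, 1, -175], [0, 0, 0]]
    - [1, [0, 1, -184], [0, 0, 0]]
    - [1, [0, 1, -184], [0, 0, 0]]

```text
time: 2.6
ee_pos: [0.5521, -0.0252, 0.0962]
tcp_rot: [-179.9, -0.0, 84.2]
wrist_force: [0.5, -0.4, 0.9]
opening: 0.0856
grasp_force: 0.0
```

step_arm:
  targets:
    - [0, [0, 0, 0], [0, 0, 0]]
    - [0, [0, 0, 0], [0, 0, 0]]
    - [0, [0, 0, 0], [0, 0, 0]]
    - [0, [0, 0, 0], [0, 0, 0]]
    - [0, [0, 0, 0], [0, 0, 0]]
    - [0, [0, 0, 0], [0, 0, 0]]
    - [0, [0, 0, 0], [0, 0, 0]]
    - [0, [0, 0, 0], [0, 0, 0]]
  force: 50

```text
time: 3.4
ee_pos: [0.5532, -0.0261, 0.0971]
tcp_rot: [180.0, -0.0, 84.2]
wrist_force: [-2.4, -0.2, 5.8]
opening: 0.0095
grasp_force: 49.2
```

step_arm:
  targets:
    - [0, [0, 0, 0], [0, 0, 0]]
    - [0, [0, 0, 10], [0, 0, 0]]
    - [0, [0, 0, 20], [0, 0, 0]]
    - [0, [0, 0, 20], [0, 0, 0]]

```text
time: 3.8
ee_pos: [0.5537, -0.0261, 0.1183]
tcp_rot: [179.9, -0.0, 84.2]
wrist_force: [-0.2, -0.4, -0.5]
opening: 0.0097
grasp_force: 48.9
```

```bash
python3 - <<'E'
from h import *
im,d=grab('scene'); P=cloud('scene',d)
cv2.imwrite('pics/g1.png',cv2.resize(im[180:340,220:380,::-1],None,fx=3.7,fy=3.7,interpolation=2))
o=bot.get_obs();print(o['wrist_force'],o['opening'],o['ee_pos'])
E
```

```text
[-0.82516376 -0.36623897 -2.01058465] 0.009623415316513858 [ 0.5535018  -0.02603904  0.11743449]
```

View pics/g1.png

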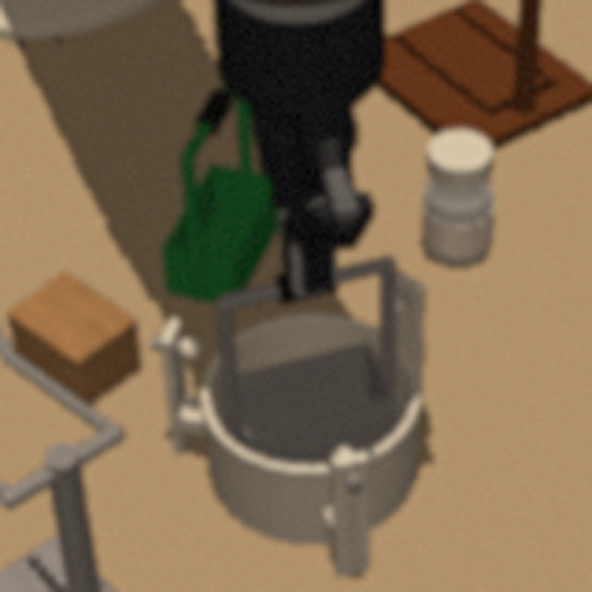

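The grip block is held at the middle of the crossbar, between the fingers at (300,285), and the basket has come up level. I'll lift it clear and carry it round the prong tips.

step_arm:
  targets:
    - [0, [0, 0, 25], [0, 0, 0]]
    - [0, [0, 0, 50], [0, 0, 0]]
    - [0, [0, 0, 78], [0, 0, 0]]
    - [0, [-5, -5, 102], [0, 0, 0.04]]
    - [0, [-15, -25, 104], [0, 0, 0.1]]
    - [0, [-28, -50, 104], [0, 0, 0.2]]
    - [0, [-40, -75, 104], [0, 0, 0.3]]
    - [0, [-48, -94, 104], [0, 0, 0.39]]

```text
time: 4.65
ee_pos: [0.5042, -0.1211, 0.2204]
tcp_rot: [-180.0, 0.0, 106.7]
wrist_force: [-0.0, -0.1, -1.7]
opening: 0.0095
grasp_force: 49.0
```

step_arm:
  targets:
    - [0, [3, -20, 0], [0, 0, 0]]
    - [0, [8, -42, 0], [0, 0, 0]]
    - [0, [13, -64, 0], [0, 0, 0]]
    - [0, [18, -86, 0], [0, 0, 0]]
    - [0, [23, -106, 0], [0, 0, 0]]
    - [0, [24, -109, 0], [0, 0, 0]]
    - [0, [24, -109, 0], [0, 0, 0]]
    - [0, [24, -109, 0], [0, 0, 0]]

```text
time: 5.45
ee_pos: [0.5289, -0.2284, 0.2205]
tcp_rot: [-180.0, -0.0, 106.5]
wrist_force: [0.5, -0.0, -1.3]
opening: 0.0098
grasp_force: 49.0
```

```bash
python3 - <<'E'
from h import *
for n in('scene','top'):
    im,d=grab(n); P=cloud(n,d); ok=d>0
    # bar pts: basket crossbar near TCP
    o=bot.get_obs(); c=o['ee_pos']+[0,0,.019]
    m=ok&(np.linalg.norm(P[...,:2]-c[:2],axis=-1)<.055)&(abs(P[...,2]-c[2])<.015)
    k=P[m]; g=im[m]; s=k[(g.max(1)>60)]
    print(n,len(s),s.mean(0),s[:,2].max(),np.median(s[:,2])); w,v=np.linalg.eigh(np.cov(s[:,:2].T)); print(np.degrees(np.arctan2(v[1,1],v[0,1])),w**.5)
print(o['ee_pos'],o['tcp_rot'],o['opening'],o['wrist_force'])
im=load('scene')[0]; cv2.imwrite('pics/g2.png',cv2.resize(im[200:400,160:360,::-1],None,fx=3,fy=3,interpolation=2))
E
```

```text
scene 300 [ 0.53340622 -0.23119345  0.2393487 ] 0.2545558996920773 0.24061363361991345
106.43151109511423 [0.00378761 0.03088856]
top 10 [ 0.51930195 -0.19304311  0.24035421] 0.24250286925384304 0.2402066284648146
126.28035148192262 [0.00145905 0.00438717]
[ 0.52895945 -0.22824452  0.22076231] [ 1.79989540e+02 -1.30956108e-03  1.06547502e+02] 0.009919905964625792 [-0.14522051 -0.09554079 -1.82107478]
```

View pics/g2.png

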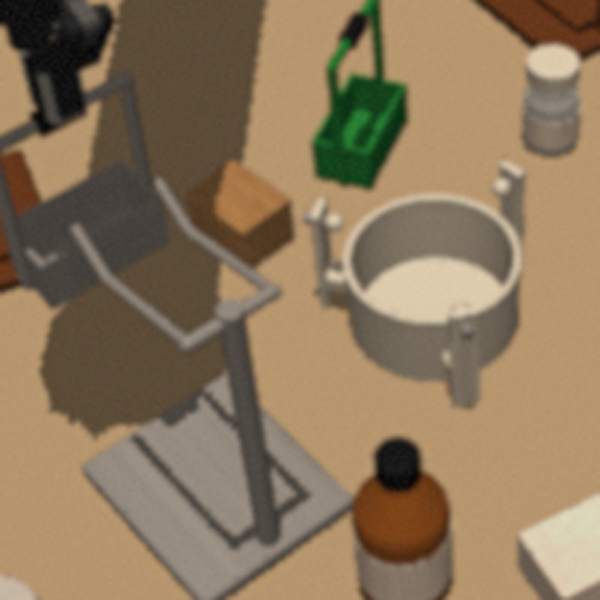

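The picture shows the bail square to the hook, with its legs outside both prong tips at (75,230) and (160,185). The bar is at z 0.24. Next I move in 75 mm along the stand's x and lower.

step_arm:
  targets:
    - [0, [19, 5, 0], [0, 0, 0]]
    - [0, [38, 11, 0], [0, 0, 0]]
    - [0, [57, 17, 0], [0, 0, 0]]
    - [0, [72, 21, 0], [0, 0, 0]]
    - [0, [72, 21, -15], [0, 0, 0]]
    - [0, [72, 21, -30], [0, 0, 0]]
    - [0, [72, 21, -38], [0, 0, 0]]
    - [0, [72, 21, -38], [0, 0, 0]]

```text
time: 6.35
ee_pos: [0.6004, -0.2074, 0.1816]
tcp_rot: [-179.9, -0.1, 106.5]
wrist_force: [0.1, 0.7, -1.6]
opening: 0.0094
grasp_force: 49.1
```

step_arm:
  targets:
    - [0, [0, 0, -2], [0, 0, 0]]
    - [0, [0, 0, -4], [0, 0, 0]]
    - [0, [0, 0, -5], [0, 0, 0]]
    - [0, [0, 0, -5], [0, 0, 0]]

```text
time: 6.75
ee_pos: [0.601, -0.2081, 0.1778]
tcp_rot: [180.0, 0.0, 106.5]
wrist_force: [0.1, -0.6, -2.2]
opening: 0.009
grasp_force: 49.1
```

step_arm:
  targets:
    - [0, [0, 0, -1], [0, 0, 0]]
    - [0, [0, 0, -2], [0, 0, 0]]
    - [0, [0, 0, -2], [0, 0, 0]]
    - [0, [0, 0, -2], [0, 0, 0]]

```text
time: 7.15
ee_pos: [0.6012, -0.2081, 0.1761]
tcp_rot: [180.0, 0.0, 106.5]
wrist_force: [0.9, 0.2, 1.8]
opening: 0.0094
grasp_force: 49.6
```

It's in contact with the prongs, so I release gently.

step_arm:
  targets:
    - [0.2, [0, 0, 0], [0, 0, 0]]
    - [0.3, [0, 0, 0], [0, 0, 0]]
    - [0.4, [0, 0, 0], [0, 0, 0]]
    - [0.45, [0, 0, 0], [0, 0, 0]]
    - [0.45, [0, 0, 0], [0, 0, 0]]
    - [0.45, [0, 0, 0], [0, 0, 0]]

```text
time: 7.75
ee_pos: [0.601, -0.208, 0.1756]
tcp_rot: [-180.0, -0.0, 106.5]
wrist_force: [-0.7, 0.5, 1.2]
opening: 0.0385
grasp_force: 0.0
```

```bash
python3 - <<'E'
from h import *
for n in('scene','top'): im,d=grab(n)
im=load('scene')[0]; a=cv2.resize(im[190:390,170:310],None,fx=2.8,fy=2.8,interpolation=2)
im=load('top')[0]; b=cv2.resize(im[140:280,340:440],None,fx=4,fy=4,interpolation=2)
cv2.imwrite('pics/g3.png',np.hstack([a,b])[...,::-1]); print(bot.get_obs()['wrist_force'],bot.get_obs()['opening'])
E
```

```text
[ 0.36808246  0.07314862 -0.41042354] 0.038488652621968225
```

View pics/g3.png

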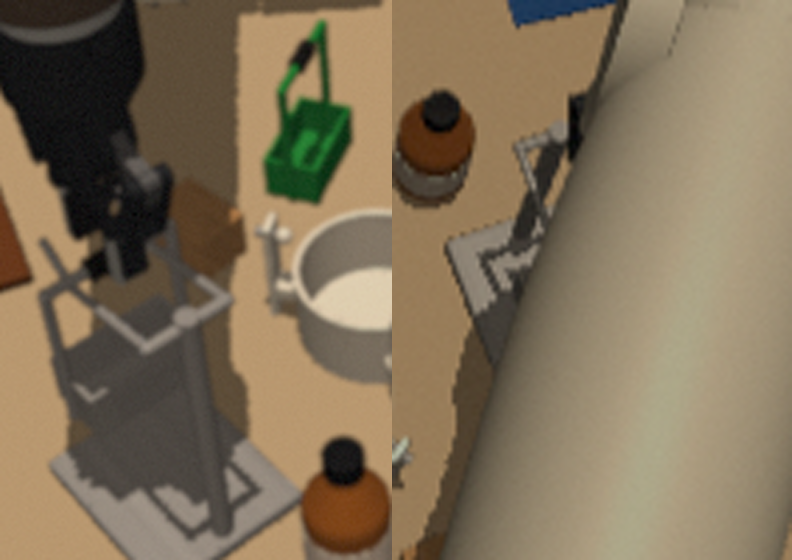

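The scene shows the crossbar across both prongs at about (95,270)–(165,250), the tray level and the fingers open. I'll retreat straight up and then go to the cover.

step_arm:
  targets:
    - [0.45, [0, 0, 15], [0, 0, 0]]
    - [0.45, [0, 0, 35], [0, 0, 0]]
    - [0.45, [0, 0, 70], [0, 0, 0]]
    - [0.45, [0, 0, 105], [0, 0, 0]]
    - [0.6, [-2, 30, 115], [0, 0, 0]]
    - [0.8, [-5, 75, 115], [0, 0, 0]]
    - [1, [-7, 122, 115], [0, 0, 0]]
    - [1, [-10, 170, 115], [0, 0, 0]]

```text
time: 8.65
ee_pos: [0.5908, -0.0367, 0.2906]
tcp_rot: [180.0, 0.0, 106.4]
wrist_force: [0.3, -0.1, 1.1]
opening: 0.0854
grasp_force: 0.0
```

step_arm:
  targets:
    - [1, [-2, 45, 0], [0, 0, 0]]
    - [1, [-4, 90, 0], [0, 0, 0]]
    - [1, [-6, 135, 0], [0, 0, 0]]
    - [1, [-8, 180, 0], [0, 0, 0]]
    - [1, [-10, 225, 0], [0, 0, 0]]
    - [1, [-12, 262, 0], [0, 0, 0]]
    - [1, [-12, 262, -40], [0, 0, 0]]
    - [1, [-12, 262, -80], [0, 0, 0]]

```text
time: 9.45
ee_pos: [0.5795, 0.2258, 0.2105]
tcp_rot: [179.8, -0.0, 106.6]
wrist_force: [0.2, -0.7, -0.7]
opening: 0.0853
grasp_force: 0.0
```

```bash
python3 - <<'E'
from h import *
o=bot.get_obs(); print(o['ee_pos'],o['q'])
im,d=grab('scene'); P=cloud('scene',d); ok=d>0
L=lambda x0,x1,y0,y1,z0,z1: ok&(P[...,0]>x0)&(P[...,0]<x1)&(P[...,1]>y0)&(P[...,1]<y1)&(P[...,2]>z0)&(P[...,2]<z1)
k=P[L(.54,.72,-.27,-.13,.17,.215)]; m=L(.55,.65,-.26,-.15,.10,.14); print('bar region',len(k),'tray',m.sum(),P[m].min(0) if m.any() else '',P[m].max(0) if m.any() else '')
g=L(.56,.64,-.25,-.16,.185,.21)&(im.max(2)<45); print('grip',g.sum(),P[g].mean(0))
c=np.array([.5795,.224]); r=np.linalg.norm(P[...,:2]-c,axis=-1)
k=P[ok&(r<.066)&(abs(P[...,2]-.029)<.003)]; h=cv2.convexHull(k[:,:2].astype(np.float32))[:,0].astype(float); print('plate',len(k),circ(h),(k.min(0)+k.max(0))/2,np.ptp(k,0))
E
```

```text
[0.57953551 0.22583067 0.21047083] [ 2.12904741e+01  1.50742293e+01  2.15996280e+01  9.63484854e+01
 -1.71015841e-03  9.46540095e+01]
bar region 1178 tray 855 [ 0.5675088  -0.25249369  0.1000059 ] [ 0.63451588 -0.16376485  0.13992415]
grip 108 [ 0.60568919 -0.20810234  0.19861251]
plate 1588 (array([0.57730606, 0.22431937]), np.float64(0.06034465647132643)) [0.57758303 0.22392687 0.02898219] [0.11894741 0.12095954 0.00592431]
```

The basket is hanging with its grip at (0.606, -0.208, 0.199). The cover plate fits a circle of radius 60.3 mm, close to the 60.5 given. I'll descend and grip the knob.

step_arm:
  targets:
    - [1, [-1, -2, -40], [0, 0, 0]]
    - [1, [-1, -2, -80], [0, 0, 0]]
    - [1, [-1, -2, -115], [0, 0, 0]]
    - [1, [-1, -2, -145], [0, 0, 0]]
    - [1, [-1, -2, -165], [0, 0, 0]]
    - [1, [-1, -2, -176], [0, 0, 0]]
    - [1, [-1, -2, -176], [0, 0, 0]]

```text
time: 10.2
ee_pos: [0.5777, 0.2217, 0.034]
tcp_rot: [-179.9, 0.0, 106.5]
wrist_force: [-0.1, -0.1, 0.9]
opening: 0.0852
grasp_force: 0.0
```

step_arm:
  targets:
    - [0, [0, 0, 0], [0, 0, 0]]
    - [0, [0, 0, 0], [0, 0, 0]]
    - [0, [0, 0, 0], [0, 0, 0]]
    - [0, [0, 0, 0], [0, 0, 0]]
    - [0, [0, 0, 0], [0, 0, 0]]
    - [0, [0, 0, 0], [0, 0, 0]]
    - [0, [0, 0, 0], [0, 0, 0]]
    - [0, [0, 0, 0], [0, 0, 0]]
  force: 90

```text
time: 11.0
ee_pos: [0.578, 0.222, 0.0346]
tcp_rot: [-180.0, 0.0, 106.5]
wrist_force: [-0.1, 0.1, -0.2]
opening: -0.0001
grasp_force: 0.0
```

```bash
python3 - <<'E'
from h import *
im,d=grab('scene'); grab('top')
cv2.imwrite('pics/g4.png',cv2.resize(im[180:340,340:540,::-1],None,fx=3.6,fy=3.6,interpolation=2)); print(bot.get_obs())
E
```

```text
{'time': 11.1, 'q': array([2.10075056e+01, 1.45606631e+01, 1.50325131e+00, 7.69483081e+01,
       1.14590654e-03, 9.45074392e+01]), 'qd': array([-0.04863821, -0.01687226, -0.04135383,  0.05413282, -0.01023197,
        0.06270551]), 'joint_efforts': array([ 2.37211789e-03, -6.24876952e+01,  4.64906645e+01,  3.97746320e-03,
       -2.85594558e-05, -3.54580561e-05]), 'ee_pos': array([0.57795982, 0.22195141, 0.03456276]), 'tcp_rot': array([-1.79994208e+02, -6.92841519e-04,  1.06500066e+02]), 'wrist_force': array([0.3946219 , 0.97419457, 0.27490906]), 'torque': array([ 0.05121591, -0.01738666, -0.01899209]), 'grasp_force': 0.0, 'opening': 0.00015886457978287009}
```

View pics/g4.png

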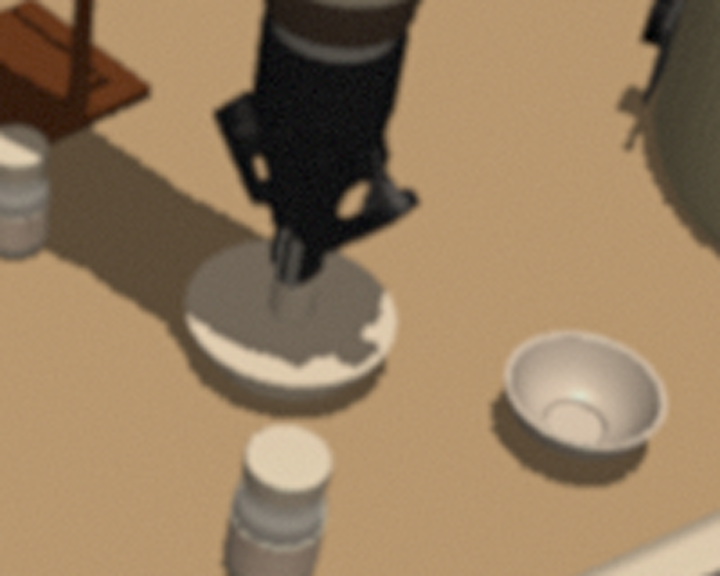

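```bash
python3 - <<'E'
from h import *
im,d=load('scene'); P=cloud('scene',d); ok=d>0
c=np.array([.5795,.224]); r=np.linalg.norm(P[...,:2]-c,axis=-1)
k=P[ok&(r<.075)&(abs(P[...,2]-.029)<.004)]; h=cv2.convexHull(k[:,:2].astype(np.float32))[:,0].astype(float); print('plate',len(k),circ(h),(k.min(0)+k.max(0))/2,np.ptp(k,0))
# column through knob/fingers
for u in (340+int(288/3.6),340+int(296/3.6)):
    for v in range(180+int(220/3.6),180+int(340/3.6),2): print(u,v,P[v,u].round(4),im[v,u])
E
```

```text
plate 1563 (array([0.57763527, 0.22431137]), np.float64(0.060172043735818206)) [0.57707482 0.22442494 0.02893502] [0.12061253 0.12065625 0.00785358]
420 241 [0.579  0.2133 0.1022] [20 19 21]
420 243 [0.5776 0.2153 0.095 ] [34 32 31]
420 245 [0.5795 0.2146 0.0915] [48 46 41]
420 247 [0.5835 0.2121 0.0905] [49 46 42]
420 249 [0.584  0.2125 0.0854] [55 51 49]
420 251 [0.5844 0.213  0.0801] [61 59 54]
420 253 [0.5832 0.2148 0.073 ] [70 67 62]
420 255 [0.585  0.2141 0.0694] [71 68 61]
420 257 [0.588  0.2125 0.0672] [73 70 64]
420 259 [0.589  0.2125 0.0625] [88 81 72]
420 261 [0.5865 0.2154 0.0536] [114 104  88]
420 263 [0.5864 0.2163 0.0476] [113 102  87]
420 265 [0.5871 0.2166 0.0424] [112 101  87]
420 267 [0.5887 0.2162 0.0383] [113 102  87]
420 269 [0.589  0.2168 0.0327] [112 103  86]
420 271 [0.5914 0.2156 0.0296] [113 101  88]
420 273 [0.5965 0.2123 0.0299] [115 102  89]
422 241 [0.5838 0.2143 0.1056] [17 15 16]
422 243 [0.5854 0.2138 0.1019] [14 14 18]
422 245 [0.5859 0.2143 0.0968] [26 26 25]
422 247 [0.5858 0.2152 0.0911] [62 59 54]
422 249 [0.5874 0.2147 0.0873] [76 73 68]
422 251 [0.5873 0.2156 0.0815] [72 68 63]
422 253 [0.5857 0.2178 0.0739] [69 67 61]
422 255 [0.5862 0.2181 0.0688] [60 58 55]
422 257 [0.586  0.2192 0.0627] [55 51 48]
422 259 [0.585  0.2209 0.0556] [88 81 73]
422 261 [0.5889 0.2186 0.0543] [117 106  93]
422 263 [0.5897 0.2187 0.0495] [115 104  89]
422 265 [ 1.2043 -0.2941  0.7932] [114 104  89]
422 267 [0.589  0.2211 0.0366] [115 104  89]
422 269 [0.5925 0.219  0.0349] [111 101  85]
422 271 [0.5905 0.2217 0.0262] [113 102  89]
422 273 [0.5955 0.2183 0.0264] [113 102  89]
```

The fingertips end at z≈0.057, just above the knob at (292,275), so the real tips sit about 21 mm higher than the reported TCP. The cover hasn't moved. I'll open, go 22 mm lower and close again.

step_arm:
  targets:
    - [1, [0, 0, 15], [0, 0, 0]]
    - [1, [0, 2, 15], [0, 0, 0]]
    - [1, [0, 2, 15], [0, 0, 0]]
    - [1, [0, 2, 5], [0, 0, 0]]
    - [1, [0, 2, -8], [0, 0, 0]]
    - [1, [0, 2, -17], [0, 0, 0]]
    - [1, [0, 2, -22], [0, 0, 0]]
    - [1, [0, 2, -22], [0, 0, 0]]

```text
time: 11.9
ee_pos: [0.5772, 0.2236, 0.0111]
tcp_rot: [-179.9, 0.0, 106.5]
wrist_force: [0.5, 0.4, 0.4]
opening: 0.0853
grasp_force: 0.0
```

step_arm:
  targets:
    - [0, [0, 0, 0], [0, 0, 0]]
    - [0, [0, 0, 0], [0, 0, 0]]
    - [0, [0, 0, 0], [0, 0, 0]]
    - [0, [0, 0, 0], [0, 0, 0]]
    - [0, [0, 0, 0], [0, 0, 0]]
    - [0, [0, 0, 0], [0, 0, 0]]
    - [0, [0, 0, 0], [0, 0, 0]]
  force: 90

```text
time: 12.6
ee_pos: [0.5784, 0.2241, 0.0133]
tcp_rot: [179.9, -0.0, 106.5]
wrist_force: [0.4, -0.2, 6.3]
opening: 0.0232
grasp_force: 88.9
```

The knob is gripped: the opening reads 23 mm, and readings run about 2.5 mm low. I'll lift and carry it over the pot.

step_arm:
  targets:
    - [0, [0, 0, 15], [0, 0, 0]]
    - [0, [0, 0, 45], [0, 0, 0]]
    - [0, [0, 0, 80], [0, 0, 0]]
    - [0, [0, 0, 115], [0, 0, 0]]
    - [0, [-3, -30, 120], [0, 0, 0]]
    - [0, [-7, -70, 120], [0, 0, 0]]
    - [0, [-11, -110, 120], [0, 0, 0]]
    - [0, [-15, -150, 120], [0, 0, 0]]

```text
time: 13.4
ee_pos: [0.5625, 0.0727, 0.1333]
tcp_rot: [180.0, 0.0, 106.5]
wrist_force: [0.7, -1.3, -1.0]
opening: 0.0232
grasp_force: 88.8
```

step_arm:
  targets:
    - [0, [-4, -40, 0], [0, 0, 0]]
    - [0, [-7, -70, 0], [0, 0, 0]]
    - [0, [-10, -92, 0], [0, 0, 0]]
    - [0, [-10, -100, 0], [0, 0, 0]]
    - [0, [-10, -100, 0], [0, 0, 0]]
    - [0, [-10, -100, 0], [0, 0, 0]]

```text
time: 14.0
ee_pos: [0.5531, -0.0254, 0.1328]
tcp_rot: [180.0, -0.0, 106.5]
wrist_force: [0.1, -0.6, -1.2]
opening: 0.0231
grasp_force: 88.8
```

```bash
python3 - <<'E'
from h import *
o=bot.get_obs(); print(o['ee_pos'],o['wrist_force'],o['opening'])
e=o['ee_pos']
im,d=grab('scene'); P=cloud('scene',d); ok=d>0
r=np.linalg.norm(P[...,:2]-e[:2],axis=-1)
m=ok&(r<.075)&(P[...,2]>.125)&(P[...,2]<.17)&(im.min(2)>45)
z=P[m][:,2]; print(np.histogram(z,20))
z0=np.median(z[z>.14]); k=P[m&(abs(P[...,2]-z0)<.006)]
A=np.c_[k[:,:2]-e[:2],np.ones(len(k))]; print('plane',np.linalg.lstsq(A,k[:,2],rcond=None)[0],z0)
h=cv2.convexHull(k[:,:2].astype(np.float32))[:,0].astype(float); print('plate',len(k),circ(h),(k.min(0)+k.max(0))/2,np.ptp(k,0))
k=P[ok&(P[...,0]>.43)&(P[...,0]<.67)&(abs(P[...,1]+.026)<.11)&(P[...,2]>.074)&(P[...,2]<.09)]; print(len(k))
cv2.imwrite('pics/g5.png',cv2.resize(im[180:340,220:400,::-1],None,fx=3.6,fy=3.6,interpolation=2))
E
```

```text
[ 0.55311709 -0.02538287  0.13277505] [ 0.13227738 -0.59348835 -1.23331498] 0.02311132153807489
(array([  20,   32,   12,    3,    0,    4,   21,   24,   46,  526, 1149,
        157,   11,    7,   15,   21,   10,   16,    9,   12]), array([0.12503633, 0.127283  , 0.12952967, 0.13177634, 0.13402301,
       0.13626969, 0.13851636, 0.14076303, 0.1430097 , 0.14525637,
       0.14750305, 0.14974972, 0.15199639, 0.15424306, 0.15648973,
       0.15873641, 0.16098308, 0.16322975, 0.16547642, 0.16772309,
       0.16996977]))
plane [-0.00403963  0.00040575  0.1481288 ] 0.14817087594867662
plate 1895 (array([ 0.55337005, -0.02511036]), np.float64(0.06058443563855695)) [ 0.55283903 -0.02447569  0.14814186] [0.1220961  0.12056357 0.01190488]
175
```

View pics/g5.png

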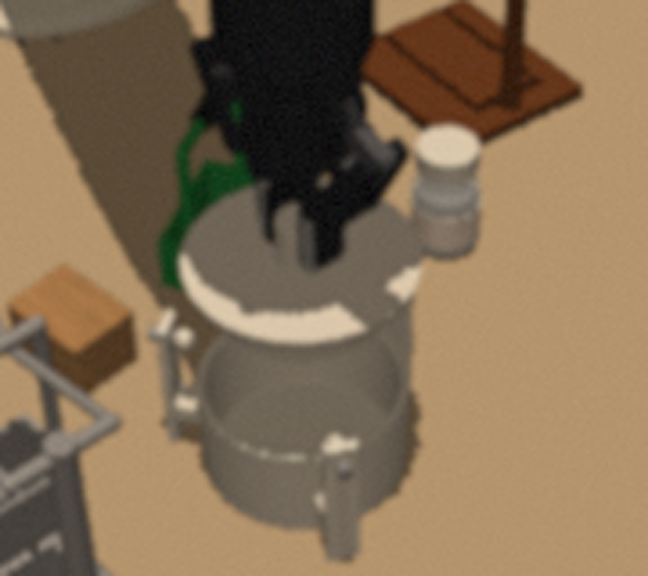

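The cover is held level, with the plate tilted under 0.3°, and is centred over the pot mouth. I'll refine the pot's centre from the last top image.

```bash
python3 - <<'E'
from h import *
im,d=load('top'); P=cloud('top',d); ok=d>0
c=np.array([.553,-.026])
for it in range(3):
    r=np.linalg.norm(P[...,:2]-c,axis=-1)
    k=P[ok&(abs(P[...,2]-.06)<.003)&(r>.048)&(r<.061)]
    a=np.arctan2(*(k[:,:2]-c).T[::-1]); 
    # balance by angle: mean radius per 20deg bin
    b=((a+np.pi)//(np.pi/9)).astype(int); q=np.array([k[b==i,:2].mean(0) for i in range(18) if (b==i).sum()>2])
    c,R=circ(q); print(len(k),len(q),c,R)
E
```

```text
164 18 [ 0.55197224 -0.02578505] 0.053831371803479605
164 18 [ 0.55195153 -0.02577518] 0.05383016177349401
164 18 [ 0.55195153 -0.02577518] 0.05383016177349401
```

step_arm:
  targets:
    - [0, [-0.5, -1, -20], [0, 0, 0]]
    - [0, [-0.5, -1, -40], [0, 0, 0]]
    - [0, [-0.5, -1, -52], [0, 0, 0]]
    - [0, [-0.5, -1, -57], [0, 0, 0]]
    - [0, [-0.5, -1, -60], [0, 0, 0]]
    - [0, [-0.5, -1, -63], [0, 0, 0]]
    - [0, [-0.5, -1, -63], [0, 0, 0]]

```text
time: 14.75
ee_pos: [0.5527, -0.0269, 0.0699]
tcp_rot: [180.0, 0.0, 106.5]
wrist_force: [-0.6, -0.5, -2.0]
opening: 0.0232
grasp_force: 88.7
```

Entry into the mouth is free, with no side force, so I keep going down.

step_arm:
  targets:
    - [0, [0, 0, -2], [0, 0, 0]]
    - [0, [0, 0, -4], [0, 0, 0]]
    - [0, [0, 0, -6], [0, 0, 0]]
    - [0, [0, 0, -6], [0, 0, 0]]

```text
time: 15.15
ee_pos: [0.5525, -0.0269, 0.0636]
tcp_rot: [180.0, -0.0, 106.5]
wrist_force: [-0.8, 1.8, 1.6]
opening: 0.0232
grasp_force: 88.6
```

step_arm:
  targets:
    - [0, [0, 0, -2], [0, 0, 0]]
    - [0, [0, 0, -4], [0, 0, 0]]
    - [0, [0, 0, -6], [0, 0, 0]]
    - [0, [0, 0, -6], [0, 0, 0]]

```text
time: 15.55
ee_pos: [0.5523, -0.0269, 0.0572]
tcp_rot: [-180.0, -0.0, 106.5]
wrist_force: [-0.7, 1.1, -3.0]
opening: 0.0232
grasp_force: 88.6
```

step_arm:
  targets:
    - [0, [0, 0, -1], [0, 0, 0]]
    - [0, [0, 0, -2], [0, 0, 0]]
    - [0, [0, 0, -3], [0, 0, 0]]
    - [0, [0, 0, -3], [0, 0, 0]]

```text
time: 15.95
ee_pos: [0.5523, -0.027, 0.0543]
tcp_rot: [-180.0, -0.0, 106.5]
wrist_force: [-2.6, 1.3, -1.5]
opening: 0.0233
grasp_force: 88.4
```

step_arm:
  targets:
    - [0, [0, 0, -1], [0, 0, 0]]
    - [0, [0, 0, -2], [0, 0, 0]]
    - [0, [0, 0, -2], [0, 0, 0]]

```text
time: 16.25
ee_pos: [0.5524, -0.0269, 0.0535]
tcp_rot: [180.0, -0.0, 106.5]
wrist_force: [-6.6, 2.9, 5.7]
opening: 0.0229
grasp_force: 89.5
```

step_arm:
  targets:
    - [0, [-0.5, 0.3, -1], [0, 0, 0]]
    - [0, [-0.5, 0.3, -2], [0, 0, 0]]
    - [0, [-0.5, 0.3, -2], [0, 0, 0]]

```text
time: 16.55
ee_pos: [0.5525, -0.0269, 0.0534]
tcp_rot: [179.9, 0.1, 106.5]
wrist_force: [-10.0, 1.9, 19.9]
opening: 0.0231
grasp_force: 90.7
```

step_arm:
  targets:
    - [0, [-0.5, 0, -0.5], [0, 0, 0]]
    - [0, [-0.5, 0, -0.5], [0, 0, 0]]
    - [0, [-0.5, 0, -0.5], [0, 0, 0]]

```text
time: 16.85
ee_pos: [0.5525, -0.0269, 0.0534]
tcp_rot: [179.8, 0.1, 106.5]
wrist_force: [-10.1, 1.5, 21.2]
opening: 0.0231
grasp_force: 91.0
```

```bash
python3 - <<'E'
from h import *
im,d=grab('scene'); P=cloud('scene',d); ok=d>0
o=bot.get_obs(); print(o['ee_pos'],o['wrist_force'],o['opening'],o['time'],o['torque'])
e=np.array([.5527,-.026]); r=np.linalg.norm(P[...,:2]-e,axis=-1)
k=P[ok&(r<.064)&(abs(P[...,2]-.069)<.005)&(im.min(2)>45)]; print(len(k),np.median(k[:,2]))
A=np.c_[k[:,:2]-e,np.ones(len(k))]; print('plane',np.linalg.lstsq(A,k[:,2],rcond=None)[0])
k=k[np.linalg.norm(k[:,:2]-e,axis=1)<.062]; h=cv2.convexHull(k[:,:2].astype(np.float32))[:,0].astype(float); print(circ(h))
g=ok&(P[...,0]>.56)&(P[...,0]<.64)&(P[...,1]>-.25)&(P[...,1]<-.16)&(P[...,2]>.185)&(P[...,2]<.21)&(im.max(2)<45); print('grip',g.sum(),P[g].mean(0))
cv2.imwrite('pics/g6.png',cv2.resize(im[190:350,180:380,::-1],None,fx=3.7,fy=3.7,interpolation=2))
E
```

```text
[ 0.55247609 -0.0269085   0.05335882] [-8.66394027  1.89969432 21.42738343] 0.023163252340360013 16.9 [0.20973434 2.03801608 0.0489701 ]
1687 0.06889522070313205
plane [-0.00093793  0.00077051  0.06888186]
(array([ 0.55312222, -0.02682428]), np.float64(0.060090032316410386))
grip 108 [ 0.60589281 -0.20813076  0.19881427]
```

View pics/g6.png

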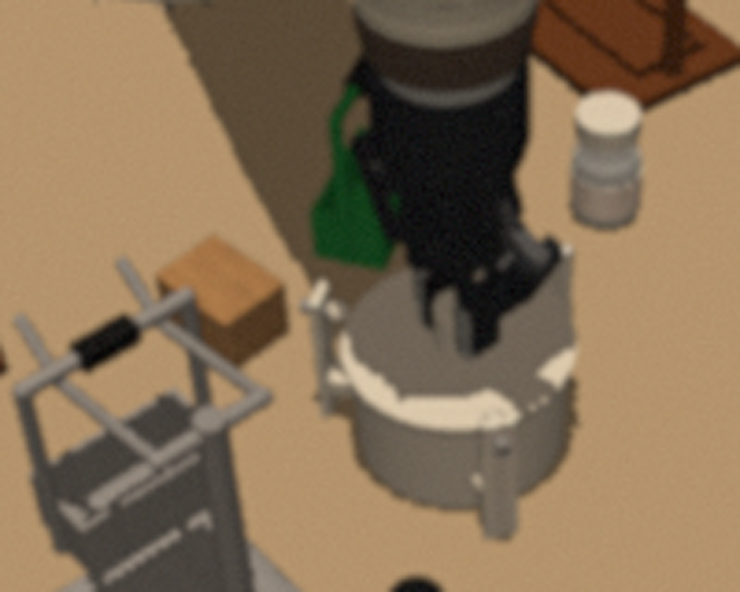

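The plate top is at 0.0689 m (home is 0.069), level and centred, with 21 N of push held. The picture shows the basket hanging across both prongs, with its grip at (105,340), and the cover seated on the pot. I'll hand in.

```bash
python3 -c "
from workcell import bot
print(bot.job_done())"
```

```text
the job is handed in; nothing more can be done
None
```

The job is handed in, with no verdict returned: the basket hangs still across both prongs, and the cover measured home and level on the pot with the gripper still pressing at about 21 N; the catches were too small to check directly in the images.

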